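# Set and close the cam clamp on a tilted angle plate

## Task

A steel leg plate lies ready for drilling on the sloping bed of the tilted angle plate, under a strap clamp whose nut is still too slack. Screw the fluted adjuster nut down until the cam lever, on its way from open to closed, meets firm resistance about midway through its swing (trying the lever as often as you like), then push the lever fully closed so that the leg plate is held where it lies. Do not knock the other things on the bench about.

Things in the scene. Friction and masses are not known exactly. Their poses are not given: they have to be found in the camera images.
- angle_plate: tilting angle plate, grey cast iron, T-slotted bed, bolted down; footprint 200 (x) by 300 mm (y). Origin: centre of its underside. The 200 x 300 mm bed slopes 32 degrees, low edge towards its -x, high edge towards +x: outward normal (-0.530, 0, 0.848), centre of the top face at (-0.006, 0, 0.101) in this frame. A 14 mm high stop rail lines part of the low edge.
- nut_grip (a point): point on the adjuster nut's axis, 64 to 66 mm above the bed, 11 mm below the nut's top and 19 mm above its lower face: a good height to grip. Nut: dark fluted steel, round, 38 mm diameter, 30 mm high. The frame does not turn with the nut: z along its axis, out of the bed (32 degrees off vertical), y along the strap towards the cam lever, x up the slope.
- washer: 31 mm washer under the nut; moves only along the stud with the nut. Clockwise (seen from above) the nut goes down, 6 mm a turn; friction 0.4 N m: grip with 35 N or more. From the slack start it needs 0.9 to 3.2 rad clockwise; it can be turned back. Each radian makes the lever's resistance begin about 0.4 rad earlier (its 5 N point 0.65 rad). Origin: on the stud, 29.5 mm below nut_grip.
- strap: the clamp's steel strap, 28 mm wide, 12 mm thick, from 85 mm on the foot's side of the nut's axis to 95 mm on the lever's side; it rocks about 5 degrees about the stud under the washer as the lever closes. Its top face is 23.5 mm below nut_grip. Origin: on the stud, mid-thickness; y along it towards the lever.
- lever_pivot (a point): pivot of the cam lever, on the strap's heel, 85 mm along y from the nut's axis, about 31 mm above the bed with the lever open; it rises about 8 mm, fairly evenly, as the lever closes. Axes as nut_grip within 5 degrees (they rock with the strap), x being the pivot's axis.
- lever_end (a point): point in the black hand grip of the cam lever, 80 mm from the pivot, 7 mm short of its tip; moves with the lever. The grip is a straight bar 16 mm wide (along the pivot's axis) and 11 mm thick, from 33 to 87 mm from the pivot, its middle line 2 mm on the upper (inner) side of the line through the pivot; nearer in are a 34 mm wide yoke and two cam cheeks.
- cam_lever (a joint): lever's swing from the strap, rad: 0 open (73 degrees up from the bed, leaning away from the nut), 1.5 closed on its stop (near flat, along +y); midway 0.75. Moving free it takes 1 to 2 N at the end; once the foot meets the leg plate the push rises by 1 to 3 N per 0.1 rad, to 7 to 17 N if rightly set. Friction holds it where left: the push is felt only in motion; past 1.42 it stays shut.
- clamp_foot: the clamp's pressure foot, a 22 mm steel disc fixed under the toe of the strap, 70 mm from the nut's axis on the side away from the lever, a few mm above the leg plate while slack. Origin: centre of its underside.
- leg_plate: the work: a flat steel plate 130 x 60 x 12 mm, 0.7 kg, with three drilled holes, lying loose on the sloping bed, its long side up the slope, its lower end against the stop rail. Origin: centre of its underside.
- caster_a: swivel caster, wheel up, standing on its 75 x 60 mm mounting plate, 94 mm high, a bystander. Origin: centre of its underside.
- caster_b: another caster, the same, a bystander.
- spray_can: grey spray can, 64 mm in diameter, 190 mm high, a bystander. Origin: centre of its underside.
- spanner: steel spanner lying flat, about 180 mm long, a bystander. Origin: centre of its underside.
- cap: orange screw cap, 40 mm in diameter, 12 mm high, a bystander. Origin: centre of its underside.
- tub: white plastic tub, 90 mm in diameter, 60 mm high, a bystander. Origin: centre of its underside.
- square: carpenter's try square lying flat, wooden stock and steel blade 160 mm long, a bystander. Origin: centre of the stock's underside.
There are look-alikes about, which are no part of the job. What is shaped like the leg_plate but blue, brown or green is not meant.

How it is judged (in metres and radians):
On the way:
1. the foot bears on the leg plate while the lever is still about midway in its swing (between 0.45 and 1.1 rad of 1.5) (value of joint cam_lever between 0.45 and 1.1 rad and contact force between clamp_foot and leg_plate above 6 N), for 0.04 s.
At the end, for the whole second after the job is handed in: The lever is fully closed (past 1.4 rad of 1.5) and let go; the foot presses on the leg plate with 10 to 115 N, which is what a nut set so that resistance begins between about 0.4 and 0.95 rad of the swing gives; the leg plate lies still within 6 mm of where it started (value of joint cam_lever above 1.4 rad and contact force between clamp_foot and leg_plate between 10 and 115 N and distance of leg_plate from where it was at the start of the episode below 0.006 m and linear speed of leg_plate below 0.01 m/s); the robot touches nothing.
It fails at once if a bystander (caster, spray can, spanner, cap, tub or square) is shifted by more than 4 cm (distance of any of caster_a, caster_b, spray_can, spanner, cap, tub, square from where it was at the start of the episode above 0.04 m).
It also fails if it takes over 72 s, if anything falls off the work surface, if the arm or the gripper's body presses on something with over 40 N, if the wrist force passes 120 N, or if a joint passes its speed limit or range.

## Robot

A 6-joint arm with a two-finger parallel gripper is mounted at the origin on the work surface. World frame = base frame: x ahead of the robot, y to its left, z up, the work surface at z = 0. Lengths are in mm, angles in degrees, forces in N, time in s.
With the tool pointing down it reaches from about 300 to 850 mm from the base axis. Payload 4.2 kg.
Tool frame: the origin (TCP) lies on the centre line of the jaws, within the pads' length; the fingertips stand 8 mm ahead of it and the grasp point (between the pads) lies 11 mm behind it; z points along the fingers, y is the line along which they close (so a half turn about z gives the same grasp; the last joint's range is limited). The gripper opens to 91 mm and grips with 3 to 60 N. Pads are 32 mm wide; open, the fingers measure 118 mm over their backs; the gripper's body (76 mm by 178 mm) begins 60 mm behind the grasp point.
Start: joints at [67.609, 18.312, 89.639, -0, 72.044, -1.146], TCP at [208.361, 535.937, 221.976] pointing down, gripper open.
Joint ranges: [-177.97, 177.97], [-48.28, 115.42], [12.27, 149.76], [-77.06, 257.06], [2.81, 150.46], [-146.56, 146.56]. Speed limits (degrees/s): [147.25, 147.25, 180, 180, 180, 180].

## Interface

Orientations are given as [roll, pitch, yaw] about the fixed x, y, z axes, in that order (R = Rz(yaw) Ry(pitch) Rx(roll)).
In Python, from workcell import telemetry, eyes, ticket gives the robot as it stands. The module is installed in compiled form; this text tells all that it offers.
- The arm moves only by the shell command python3 -m crank 'ROWS' [OPENING] [FORCE]. ROWS is JSON, a list of rows, each an object of numbers: "dx", "dy", "dz": the shift along the world's x, y, z normalised to -1 to 1, where 1 is 80 cm; "yaw": the turn about the world's z normalised to -1 to 1, where 1 is 5 degrees. A call has 1 to 10 rows; each row shifts and turns the commanded pose from where the row before left it; what a row does not reach is not made up. A row lasts 1/8 s, in which the tool goes at most 62.5 mm and 10.7 degrees, less where a joint would pass 70% of its speed; a pose out of reach is approached as far as the arm can. A call with a number of a shift or a turn outside -1 to 1 is refused whole. A call with a gripper value outside its range is refused whole. OPENING is the opening, from 0 (shut) to 1 (fully open), set as the call begins (- or left out, the last holds). The fingers move at their own pace and stop on an object; FORCE is the grip in N (left out, the last holds). Time passes only in rows, so rows that do not move let the fingers close. It gives the time, the measured TCP pose, the force, the opening and the grip force at its end, in the units of the state.
- telemetry.state(): the state, without advancing time (a new reading comes with each control period).
- eyes.grab_frame(name): name is "scene" or "top" or "wrist"; returns the picture (480x640x3 uint8, red, green, blue); there is no depth.
- eyes.calibration(name): a dict with "camera_matrix" (3x3 intrinsics, pixels), "world_from_camera" (4x4, takes a point from camera to world coordinates). Camera axes: x right, y down, z forward; pixel columns grow to the right and rows downward; lengths in mm; the calibration is good to about 2 mm. A picture is of the moment at which its call begins: read the wrist's pose just before it. calibration takes no time and is no camera call; for the wrist camera it gives the pose at the moment of the call.
- ticket.job_done(): hands the job in; it is judged then, once.
The state is a dict: "time_s": time; "qpos": joint angles; "qvel": joint speeds; "effort": joint torques, N m; "ee_pos": TCP position; "ee_rot": TCP orientation; "force": force on the tool from outside, world axes, zero at the start; "torque": the same for the moment, N m; "gripper_width": finger opening in mm; "gripper_force": force on a finger pad.
Only numpy, scipy, OpenCV 4.12 (cv2) and the standard library are available. Lean on these libraries where they do the work, as an engineer would, in place of code of your own. Each camera call takes 0.05 s, during which the arm holds its last target. There are 200 camera calls.

## Working session

There is one attempt and no reset: what is moved stays moved. The work goes in short steps, Python scripts to look and compute and a shell command to move; the robot and the scene stay as the last step left them, time stands still between calls to the robot, and variables do not carry over. Pictures are saved under pics/ and viewed, at most 10 in all, crops included, and the job is handed in when it is done.

```bash
mkdir -p pics; python3 - <<'E'
from workcell import telemetry, eyes
import cv2,numpy as np
s=telemetry.state();print({k:np.round(v,3) for k,v in s.items()})
for n in("scene","top"):
    f=eyes.grab_frame(n);cv2.imwrite(f"pics/{n}0.png",f[:,:,::-1])
    c=eyes.calibration(n);print(n,np.round(c["camera_matrix"],1).tolist(),np.round(c["world_from_camera"],3).tolist())
E
```

```text
{'time_s': np.float64(0.0), 'qpos': array([67.607, 18.35 , 89.706,  0.   , 72.044, -1.145]), 'qvel': array([-0.032,  0.039,  0.032,  0.026, -0.006,  0.028]), 'effort': array([ -0.   , -41.246, -23.198,   0.073,   0.046,  -0.   ]), 'ee_pos': array([208.182, 535.461, 221.134]), 'ee_rot': array([-1.79900e+02, -2.00000e-03,  1.58752e+02]), 'force': array([ 0.219,  0.548, -0.028]), 'torque': array([-0.01 , -0.034,  0.025]), 'gripper_force': np.float64(0.0), 'gripper_width': np.float64(91.072)}
scene [[483.5, 0.0, 324.1], [0.0, 483.5, 240.7], [0.0, 0.0, 1.0]] [[-0.582, 0.431, -0.69, 1245.339], [0.813, 0.296, -0.501, 515.761], [-0.011, -0.852, -0.523, 706.854], [0.0, 0.0, 0.0, 1.0]]
top [[492.6, 0.0, 316.7], [0.0, 492.6, 234.4], [0.0, 0.0, 1.0]] [[-0.022, -0.983, 0.182, 307.393], [-1.0, 0.025, 0.014, -3.968], [-0.018, -0.181, -0.983, 1249.85], [0.0, 0.0, 0.0, 1.0]]
```

View pics/scene0.png

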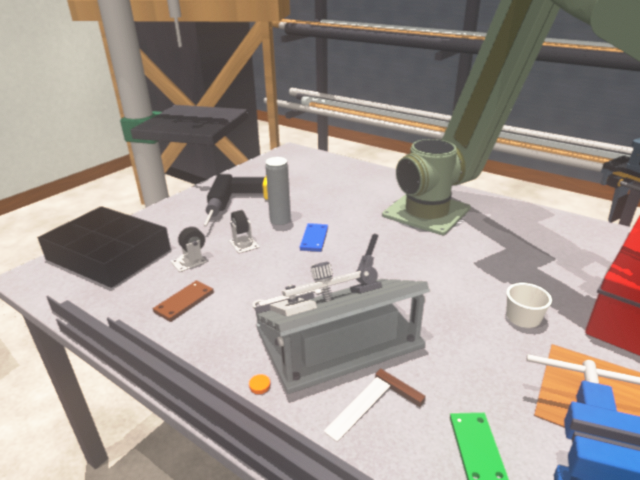

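View pics/top0.png

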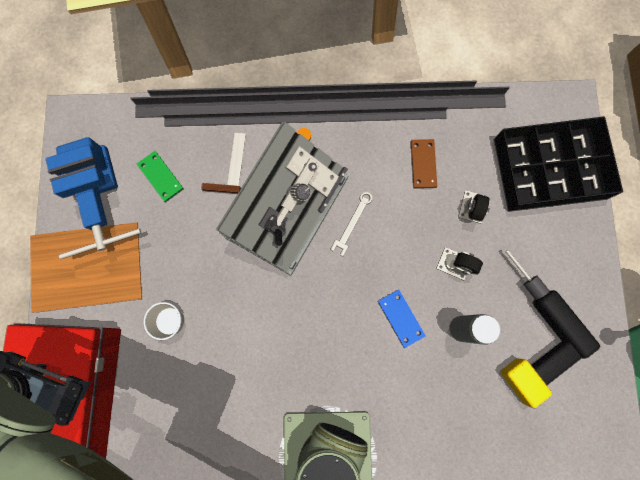

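Scene view: the angle plate is at about (340,320) with the nut at about (321,272) and the lever at (372,255). Top view: the plate is at (283,198), the nut at (300,190) and the lever at (275,230). The grey plate under the strap at (312,168) is the leg plate. The blue (402,318), brown (424,163) and green (160,176) plates are the look-alikes, and only the steel one lies on the bed. I'll enlarge both views.

```bash
python3 - <<'E'
import cv2,numpy as np
a=cv2.imread("pics/scene0.png")[225:345,250:440]; b=cv2.imread("pics/top0.png")[115:285,210:360]
a=cv2.resize(a,None,fx=2.1,fy=2.1,interpolation=3); b=cv2.resize(b,None,fx=2.6,fy=2.6,interpolation=3)
o=np.zeros((450,800,3),np.uint8);o[:a.shape[0],:a.shape[1]]=a;o[:b.shape[0],405:405+b.shape[1]]=b
cv2.imwrite("pics/crop1.png",o)
E
```

```text
(no output)
```

View pics/crop1.png

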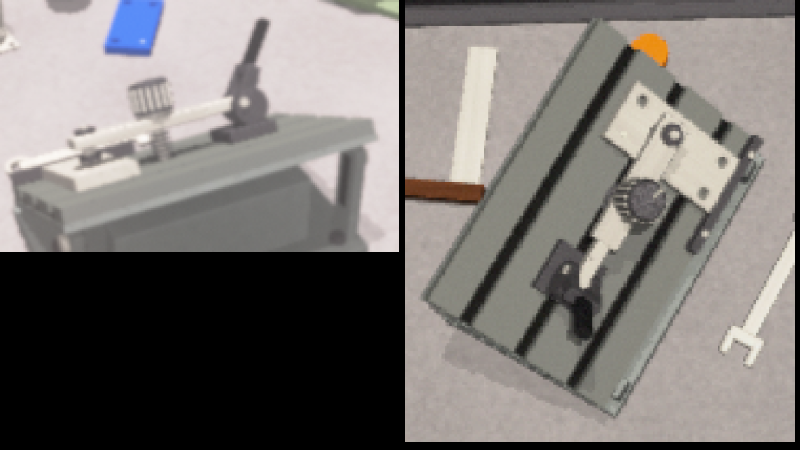

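Left is the scene crop and right is the top crop. In the top crop the nut top is at about (648,202), the foot at (673,134), the lever tip at (583,335), and the bed corners are at (598,18), (424,298), (765,155) and (618,415). In the scene crop the nut top is at about (150,83) and the lever tip at (263,20). The steel plate with three holes under the foot, against the rail, is the leg plate.

```bash
cat > h.py <<'E'
import numpy as np,cv2
from scipy.optimize import least_squares
def P(c,X):
    W=np.array(c["world_from_camera"]);K=np.array(c["camera_matrix"]);X=np.atleast_2d(X)
    p=(X-W[:3,3])@W[:3,:3]@K.T; return p[:,:2]/p[:,2:]
def ray(c,u):
    W=np.array(c["world_from_camera"]);d=W[:3,:3]@np.linalg.solve(c["camera_matrix"],[u[0],u[1],1]);return W[:3,3],d/np.linalg.norm(d)
def tri(*cu):
    A=0;b=0;L=[ray(*q) for q in cu]
    for o,d in L: M=np.eye(3)-np.outer(d,d);A=A+M;b=b+M@o
    X=np.linalg.solve(A,b);return X,[float(np.linalg.norm(np.cross(X-o,d))) for o,d in L]
def bed(p):  # x,y,yaw(rad) -> origin centre of bed top, axes columns x,y,n
    c,s=np.cos(p[2]),np.sin(p[2]);h=np.array([c,s,0]);y=np.array([-s,c,0]);z=np.array([0,0,1.])
    return np.array([p[0],p[1],101])-6*h, np.c_[.848*h+.53*z,y,-.53*h+.848*z]
E
python3 - <<'E'
from h import *
from workcell import eyes
t=eyes.calibration("top");s=eyes.calibration("scene")
T=lambda u:((u[0]-405)/2.6+210,u[1]/2.6+115);S=lambda u:(250+u[0]/2.1,225+u[1]/2.1)
C=np.array([T(u) for u in[(598,18),(424,298),(765,155),(618,415)]])
L=np.array([[100,-150,0],[100,150,0],[-100,-150,0],[-100,150,0.]])
def f(p): o,R=bed(p); return (P(t,o+L@R.T)-C).ravel()
r=least_squares(f,[600,50,1.0],x_scale=[100,100,1]);print(r.x,np.degrees(r.x[2]),r.fun.round(1))
o,R=bed(r.x)
for n,a,b in(("nuttop",(648,202),(150,83)),("levertip",(583,335),(263,20))):
    X,e=tri((t,T(a)),(s,S(b)));print(n,X.round(1),np.round(e,1),"bed frame",((X-o)@R).round(1))
E
```

```text
[608.86156511  86.85209473   1.02885628] 58.949122449416585 [ 2.4  1.6  2.6  2.4 -1.  -3.4 -4.2 -0.9]
nuttop [604.9  41.1 162.5] [1.7 1.7] bed frame [  2.7 -20.2  70.8]
levertip [484.4  94.9 190.8] [0.2 0.2] bed frame [  4.1 110.8 103.3]
```

```bash
R='[{"dx":0.022,"dy":-0.03,"dz":0.01,"yaw":-1},{"dx":0.022,"dy":-0.03,"dz":0.01,"yaw":-1},{"dx":0.022,"dy":-0.03,"dz":0.01,"yaw":-1},{"dx":0.022,"dy":-0.03,"dz":0.01,"yaw":-1},{"dx":0.022,"dy":-0.03,"dz":0.01,"yaw":-1},{"dx":0.022,"dy":-0.03,"dz":0.01,"yaw":-1},{"dx":0.022,"dy":-0.03,"dz":0.01,"yaw":-1},{"dx":0.022,"dy":-0.03,"dz":0.01,"yaw":-1},{"dx":0.022,"dy":-0.03,"dz":0.01,"yaw":-1},{"dx":0.022,"dy":-0.03,"dz":0.01,"yaw":-1}]'
python3 -m crank '[{"dx":0.022,"dy":-0.03,"dz":0.01,"yaw":-1},{"dx":0.022,"dy":-0.03,"dz":0.01,"yaw":-1},{"dx":0.022,"dy":-0.03,"dz":0.01,"yaw":-1},{"dx":0.022,"dy":-0.03,"dz":0.01,"yaw":-1},{"dx":0.022,"dy":-0.03,"dz":0.01,"yaw":-1},{"dx":0.022,"dy":-0.03,"dz":0.01,"yaw":-1},{"dx":0.022,"dy":-0.03,"dz":0.01,"yaw":-1},{"dx":0.022,"dy":-0.03,"dz":0.01,"yaw":-1},{"dx":0.022,"dy":-0.03,"dz":0.01,"yaw":-1},{"dx":0.022,"dy":-0.03,"dz":0.01,"yaw":-1}]'
python3 -m crank '[{"dx":0.022,"dy":-0.03,"yaw":-1},{"dx":0.022,"dy":-0.03,"yaw":-1},{"dx":0.022,"dy":-0.03,"yaw":-1},{"dx":0.022,"dy":-0.03,"yaw":-1},{"dx":0.022,"dy":-0.03,"yaw":-1},{"dx":0.022,"dy":-0.03,"yaw":-1},{"dx":0.022,"dy":-0.03,"yaw":-1},{"dx":0.022,"dy":-0.03,"yaw":-1},{"dx":0.022,"dy":-0.03,"yaw":-1},{"dx":0.022,"dy":-0.03,"yaw":-1}]'
python3 -m crank '[{},{},{}]'
python3 - <<'E'
from h import *
from workcell import eyes,telemetry
c=eyes.calibration("wrist");f=eyes.grab_frame("wrist");cv2.imwrite("pics/wrist1.png",f[:,:,::-1])
np.savez("w1.npz",**c);print({k:np.round(v,3).tolist() for k,v in c.items()},telemetry.state()["qpos"].round(1))
E
```

```text
time_s: 1.35
ee_pos: [384.7, 294.9, 301.9]
ee_rot: [-180.0, 0.0, 108.6]
force: [-1.2, 0.6, -0.5]
gripper_width: 91.2
gripper_force: 0.0
{'camera_matrix': [[363.75, 0.0, 324.182], [0.0, 363.75, 240.54], [0.0, 0.0, 1.0]], 'world_from_camera': [[0.948, 0.304, 0.095, 357.315], [0.318, -0.905, -0.284, 374.085], [-0.0, 0.299, -0.954, 464.62], [0.0, 0.0, 0.0, 1.0]]} [35.9  7.6 92.3 -0.2 80.1 17.6]validation failed for argument at $[0]...
validation failed for argument at $[0]...
```

View pics/wrist1.png

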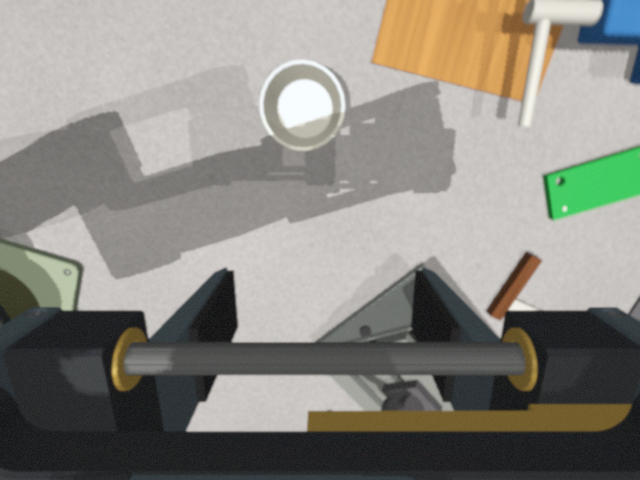

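The wrist view does not reach the clamp yet; only the plate's corner shows, at about (420,265). Each row needs all four keys, so I'll continue with full rows.

```bash

python3 -m crank '[{"dx":0.022,"dy":-0.036,"dz":0,"yaw":-1},{"dx":0.022,"dy":-0.036,"dz":0,"yaw":-1},{"dx":0.022,"dy":-0.036,"dz":0,"yaw":-1},{"dx":0.022,"dy":-0.036,"dz":0,"yaw":-1},{"dx":0.022,"dy":-0.036,"dz":0,"yaw":-1},{"dx":0.022,"dy":-0.036,"dz":0,"yaw":-1},{"dx":0.022,"dy":-0.036,"dz":0,"yaw":-1},{"dx":0.022,"dy":-0.036,"dz":0,"yaw":-1},{"dx":0.022,"dy":-0.036,"dz":0,"yaw":-1},{"dx":0.022,"dy":-0.036,"dz":0,"yaw":-1}]'
python3 -m crank '[{"dx":0,"dy":0,"dz":0,"yaw":0},{"dx":0,"dy":0,"dz":0,"yaw":0},{"dx":0,"dy":0,"dz":0,"yaw":0}]'
python3 - <<'E'
from h import *
from workcell import eyes,telemetry
c=eyes.calibration("wrist");f=eyes.grab_frame("wrist");cv2.imwrite("pics/wrist2.png",f[:,:,::-1])
np.savez("w2.npz",**c)
E
```

```text
time_s: 2.65
ee_pos: [560.6, 7.3, 301.5]
ee_rot: [-179.9, 0.0, 58.6]
force: [0.2, 0.1, 0.2]
gripper_width: 91.2
gripper_force: 0.0
time_s: 3.02
ee_pos: [559.9, 8.8, 302.0]
ee_rot: [-180.0, -0.0, 58.8]
force: [-0.8, -0.1, -0.6]
gripper_width: 90.9
gripper_force: 0.0
```

View pics/wrist2.png

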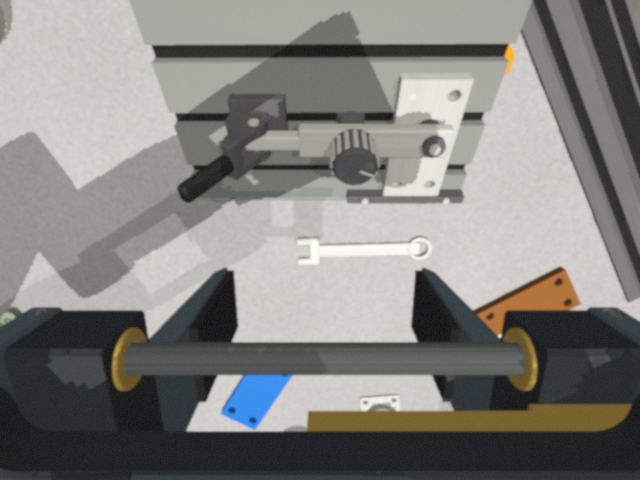

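Wrist view: the nut top disc is at (355,165), the lever's tip at (189,192) and its pivot at about (245,140). The strap runs along image x, the leg plate (corners (404,74) to (440,196)) lies on the rail, and the slots are level in the image, so the plate's yaw is about 58.8°.

```bash
python3 - <<'E'
from h import *
from workcell import eyes
t=eyes.calibration("top");s=eyes.calibration("scene");w=dict(np.load("w2.npz"))
T=lambda u:((u[0]-405)/2.6+210,u[1]/2.6+115);S=lambda u:(250+u[0]/2.1,225+u[1]/2.1)
a=np.radians(59);h=np.array([np.cos(a),np.sin(a),0]);y=np.array([-h[1],h[0],0]);n=-.53*h+[0,0,.848];x=.848*h+[0,0,.53]
X={}
for k,A,B,C in(("nuttop",(648,202),(150,83),(355,166)),("levertip",(583,335),(263,20),(188,192))):
    for lab,q in(("all",((t,T(A)),(s,S(B)),(w,C))),("ws",((s,S(B)),(w,C))),("wt",((t,T(A)),(w,C)))):
        p,e=tri(*q);X[k+lab]=p;print(k,lab,p.round(1),np.round(e,1))
d=X["levertipall"]-X["nuttopall"];print("tip-nuttop x,y,n",(d@x).round(1),(d@y).round(1),(d@n).round(1))
g=X["nuttopall"]-11*n;print("grip",g.round(1))
# image-side sanity: slots direction & nut diameter
f=cv2.imread("pics/wrist2.png");print([P(w,X["nuttopall"]+r*v).round(0).tolist() for v in(x,y) for r in(-19,19)],P(w,X["nuttopall"]).round())
# bed high edge low edge lines: y direction check using slot line at (150,50)-(510,48) on bed
gb=g-65*n
L=[]
for u in((155,52),(505,51)):
    o,dd=ray(w,u);L.append(o+dd*((gb-o)@n)/(dd@n))
v=L[1]-L[0];print("slot dir deg",np.degrees(np.arctan2(-v[1],-v[0]))-90, v.round(1))
E
```

```text
nuttop all [606.7  41.3 163. ] [1.9 2.7 2.7]
nuttop ws [608.2  43.  165.1] [2.2 2.2]
nuttop wt [609.3  39.7 151.1] [0.5 0.5]
levertip all [486.5  94.5 189.5] [2.1 2.3 3.9]
levertip ws [489.9  95.  192.7] [2.6 2.6]
levertip wt [486.2  94.9 179.5] [1.3 1.3]
tip-nuttop x,y,n 0.2 130.5 31.1
grip [609.8  46.3 153.6]
[[[351.0, 185.0]], [[353.0, 148.0]], [[375.0, 167.0]], [[329.0, 167.0]]] [[352. 167.]]
slot dir deg 58.967448846748226 [ 2.486e+02 -1.495e+02 -1.000e-01]
```

```bash

python3 -m crank '[{"dx":0.01,"dy":0.0072,"dz":-0.015,"yaw":1},{"dx":0.01,"dy":0.0072,"dz":-0.015,"yaw":1},{"dx":0.01,"dy":0.0072,"dz":-0.015,"yaw":1},{"dx":0.01,"dy":0.0072,"dz":-0.015,"yaw":1},{"dx":0.01,"dy":0.0072,"dz":-0.015,"yaw":1},{"dx":0.01,"dy":0.0072,"dz":-0.015,"yaw":1},{"dx":0,"dy":0,"dz":0,"yaw":0},{"dx":0,"dy":0,"dz":0,"yaw":0}]' 0.66 55
python3 -m crank '[{"dx":0,"dy":0,"dz":-0.02,"yaw":0},{"dx":0,"dy":0,"dz":-0.02,"yaw":0},{"dx":0,"dy":0,"dz":-0.012,"yaw":0},{"dx":0,"dy":0,"dz":0,"yaw":0}]'
python3 - <<'E'
from h import *
from workcell import eyes,telemetry
s=telemetry.state();print(s["ee_pos"].round(1),s["ee_rot"].round(1))
c=eyes.calibration("wrist");f=eyes.grab_frame("wrist");cv2.imwrite("pics/wrist3.png",f[:,:,::-1]);np.savez("w3.npz",**c)
print(P(c,[[607.5,42.2,165],[610.5,47.2,155.7]]).round())
E
```

```text
time_s: 4.08
ee_pos: [608.2, 42.7, 230.6]
ee_rot: [180.0, 0.0, 88.7]
force: [0.6, 0.7, 0.1]
gripper_width: 60.4
gripper_force: 0.0
time_s: 4.58
ee_pos: [607.7, 42.4, 187.0]
ee_rot: [-179.9, 0.0, 88.7]
force: [0.1, 0.3, 0.5]
gripper_width: 60.3
gripper_force: 0.0
[607.7  42.4 187. ] [-179.9    0.    88.7]
[[324. 285.]
 [329. 270.]]
```

View pics/wrist3.png

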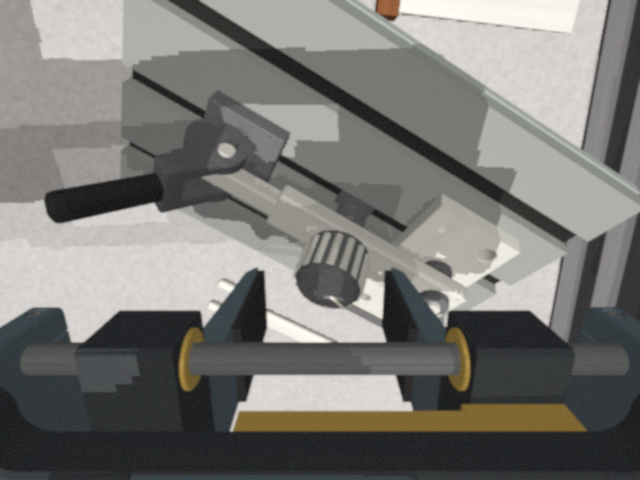

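The nut top is at (330,283), against a predicted (324,285). That is 3 mm towards world +x, midway between the fingers otherwise. I'll correct it, descend and grip.

```bash

python3 -m crank '[{"dx":0.004,"dy":0,"dz":-0.015,"yaw":0},{"dx":0,"dy":0,"dz":-0.015,"yaw":0},{"dx":0,"dy":0,"dz":-0.013,"yaw":0},{"dx":0,"dy":0,"dz":0,"yaw":0}]'
python3 -m crank '[{"dx":0,"dy":0,"dz":0,"yaw":0},{"dx":0,"dy":0,"dz":0,"yaw":0},{"dx":0,"dy":0,"dz":0,"yaw":0},{"dx":0,"dy":0,"dz":0,"yaw":0},{"dx":0,"dy":0,"dz":0,"yaw":0}]' 0 55
```

```text
time_s: 5.12
ee_pos: [611.2, 42.5, 152.9]
ee_rot: [-179.9, 0.0, 88.8]
force: [0.6, -0.1, 0.7]
gripper_width: 60.4
gripper_force: 0.0
time_s: 5.75
ee_pos: [611.9, 42.4, 154.3]
ee_rot: [179.9, -0.0, 88.7]
force: [0.3, 0.3, 1.9]
gripper_width: 39.5
gripper_force: 55.0
```

```bash

python3 -m crank '[{"dx":0,"dy":0,"dz":0,"yaw":-0.8},{"dx":0,"dy":0,"dz":0,"yaw":-0.8},{"dx":0,"dy":0,"dz":0,"yaw":-0.8},{"dx":0,"dy":0,"dz":0,"yaw":-0.8},{"dx":0,"dy":0,"dz":0,"yaw":-0.8}]'
python3 -m crank '[{"dx":0,"dy":0,"dz":-0.0005,"yaw":-0.8},{"dx":0,"dy":0,"dz":0,"yaw":-0.8},{"dx":0,"dy":0,"dz":0,"yaw":-0.8},{"dx":0,"dy":0,"dz":0,"yaw":-0.8},{"dx":0,"dy":0,"dz":0,"yaw":-0.8}]'
python3 -m crank '[{"dx":0,"dy":0,"dz":-0.0005,"yaw":-0.8},{"dx":0,"dy":0,"dz":0,"yaw":-0.8},{"dx":0,"dy":0,"dz":0,"yaw":-0.8},{"dx":0,"dy":0,"dz":0,"yaw":-0.8},{"dx":0,"dy":0,"dz":0,"yaw":-0.8}]'
python3 - <<'E'
from workcell import telemetry
s=telemetry.state();print(s["torque"].round(2),s["qpos"].round(1))
E
```

```text
time_s: 6.38
ee_pos: [609.9, 43.1, 154.2]
ee_rot: [-179.8, 0.0, 68.7]
force: [-3.8, 1.0, 4.8]
gripper_width: 37.9
gripper_force: 53.5
time_s: 7.0
ee_pos: [608.6, 45.3, 153.6]
ee_rot: [-179.5, 0.1, 48.8]
force: [-0.8, 7.2, 1.1]
gripper_width: 36.8
gripper_force: 55.4
time_s: 7.62
ee_pos: [605.8, 45.5, 154.9]
ee_rot: [-179.4, 0.5, 28.9]
force: [-13.4, 2.4, 23.0]
gripper_width: 38.4
gripper_force: 59.1
[1.9  3.86 1.65] [ 3.  24.3 90.5  0.4 66.  64. ]
```

```bash

cat > lev.py <<'E'
import numpy as np
A=np.array([609.5,43,165]);h=np.array([.515,.857,0]);y=np.array([-.857,.515,0]);v=np.array([0,0,1.])
n=-.53*h+.848*v
def tcp(th,back=0,r0=70,r1=80):
    a=np.radians(73-57.3*th+3.3*th);r=r0+(r1-r0)*th/1.5
    Y=85+r*np.cos(a)-7.5*np.sin(a);N=-45+8*th/1.5+r*np.sin(a)+7.5*np.cos(a)
    return A+(Y-13.5-back)*y+(-.53*N+.848*8-4)*h+(.848*N+.53*8+8)*v
if __name__=="__main__":
    p=None
    for th,b in[(.24,20),(.24,0),(.4,0),(.5,0),(.6,0),(.7,0),(.8,0),(.9,0),(1,0),(1.1,0),(1.2,0),(1.3,0),(1.4,0),(1.5,0),(1.55,0)]:
        q=tcp(th,b);print(th,b,q.round(1),None if p is None else ((q-p)/800).round(4));p=q
E
python3 lev.py
python3 -m crank '[{"dx":0,"dy":0,"dz":0,"yaw":0},{"dx":0,"dy":0,"dz":0,"yaw":0},{"dx":0,"dy":0,"dz":0.03,"yaw":0},{"dx":0,"dy":0,"dz":0.03,"yaw":0},{"dx":0,"dy":0,"dz":0.03,"yaw":0},{"dx":0,"dy":0,"dz":0.03,"yaw":0},{"dx":0,"dy":0,"dz":0,"yaw":0},{"dx":0,"dy":0,"dz":0,"yaw":0}]' 0.66 
python3 - <<'E'
from h import *
from workcell import eyes,telemetry
c=eyes.calibration("wrist");f=eyes.grab_frame("wrist");cv2.imwrite("pics/wrist4.png",f[:,:,::-1]);np.savez("w4.npz",**c)
print(P(c,[[609.5,43,165],[490.2,96.4,190.1]]).round())
E
```

```text
0.24 20 [535.7  77.  195.9] None
0.24 0 [518.6  87.3 195.9] [-0.0214  0.0129  0.    ]
0.4 0 [510.8  94.1 193. ] [-0.0098  0.0085 -0.0037]
0.5 0 [506.4  98.6 190.5] [-0.0055  0.0056 -0.0032]
0.6 0 [502.4 103.2 187.5] [-0.0049  0.0057 -0.0038]
0.7 0 [498.9 107.8 183.9] [-0.0044  0.0058 -0.0044]
0.8 0 [496.  112.5 180. ] [-0.0037  0.0059 -0.005 ]
0.9 0 [493.5 117.2 175.6] [-0.003   0.0058 -0.0055]
1 0 [491.7 121.7 170.8] [-0.0023  0.0057 -0.006 ]
1.1 0 [490.5 126.2 165.7] [-0.0015  0.0056 -0.0064]
1.2 0 [489.9 130.5 160.2] [-0.0007  0.0054 -0.0068]
1.3 0 [489.9 134.6 154.6] [ 0.0001  0.0051 -0.0071]
1.4 0 [490.6 138.5 148.7] [ 0.0009  0.0048 -0.0073]
1.5 0 [492.  142.  142.7] [ 0.0017  0.0044 -0.0075]
1.55 0 [492.9 143.7 139.7] [ 0.0012  0.0021 -0.0038]
time_s: 8.62
ee_pos: [611.2, 42.3, 247.8]
ee_rot: [-180.0, 0.1, 28.7]
force: [-0.8, -0.6, -0.5]
gripper_width: 60.4
gripper_force: 0.0
[[321. 252.]
 [175. 368.]]
```

View pics/wrist4.png

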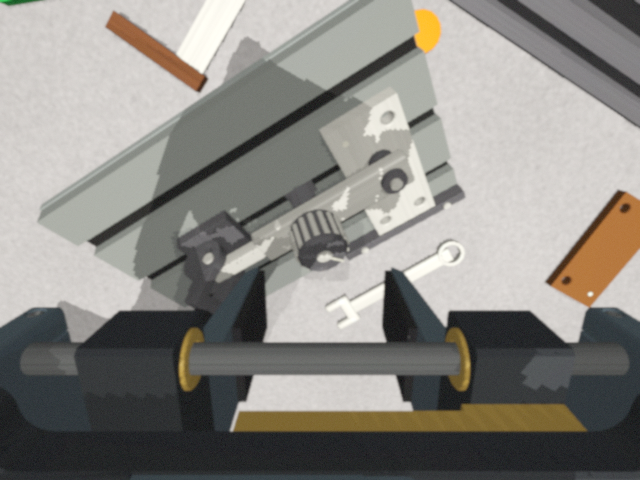

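The nut top is now at (322,252) as predicted, and its index mark has turned with the gripper by about 60°. Next I'll try the lever.

```bash

python3 -m crank '[{"dx":-0.0157,"dy":0.0072,"dz":0,"yaw":1},{"dx":-0.0157,"dy":0.0072,"dz":0,"yaw":1},{"dx":-0.0157,"dy":0.0072,"dz":0,"yaw":1},{"dx":-0.0157,"dy":0.0072,"dz":0,"yaw":1},{"dx":-0.0157,"dy":0.0072,"dz":0,"yaw":1},{"dx":-0.0157,"dy":0.0072,"dz":0,"yaw":1},{"dx":0,"dy":0,"dz":-0.02,"yaw":0},{"dx":0,"dy":0,"dz":-0.025,"yaw":0},{"dx":0,"dy":0,"dz":-0.02,"yaw":0},{"dx":0,"dy":0,"dz":0,"yaw":0}]' 0
python3 -m crank '[{"dx":-0.007,"dy":0.0043,"dz":0,"yaw":0}]'
python3 -m crank '[{"dx":-0.007,"dy":0.0043,"dz":0,"yaw":0}]'
python3 -m crank '[{"dx":-0.007,"dy":0.0043,"dz":0,"yaw":0}]'
python3 -m crank '[{"dx":-0.005,"dy":0.0043,"dz":-0.002,"yaw":0}]'
python3 -m crank '[{"dx":-0.005,"dy":0.0043,"dz":-0.002,"yaw":0}]'
```

```text
time_s: 9.93
ee_pos: [535.3, 76.7, 194.9]
ee_rot: [-179.8, 0.2, 58.7]
force: [0.2, 0.3, 0.6]
gripper_width: 0.4
gripper_force: 0.0
time_s: 10.05
ee_pos: [531.1, 80.4, 197.2]
ee_rot: [180.0, -0.0, 58.7]
force: [-0.0, -0.2, 0.3]
gripper_width: 0.3
gripper_force: 0.0
time_s: 10.18
ee_pos: [525.0, 84.2, 197.8]
ee_rot: [179.9, -0.0, 58.7]
force: [-0.6, 1.2, 0.1]
gripper_width: 0.4
gripper_force: 0.0
time_s: 10.3
ee_pos: [519.2, 87.7, 197.8]
ee_rot: [179.9, -0.0, 58.8]
force: [-0.8, 0.3, -0.5]
gripper_width: 0.3
gripper_force: 0.0
time_s: 10.42
ee_pos: [515.1, 91.2, 196.0]
ee_rot: [179.9, -0.0, 58.8]
force: [0.4, -0.4, -0.8]
gripper_width: 0.5
gripper_force: 0.0
time_s: 10.55
ee_pos: [511.1, 94.6, 194.0]
ee_rot: [180.0, -0.0, 58.8]
force: [-0.3, -0.5, -0.1]
gripper_width: 0.7
gripper_force: 0.0
```

```bash
f(){ grep -E 'ee_pos|force: \['; }
python3 -m crank '[{"dx":-0.0055,"dy":0.0056,"dz":-0.0032,"yaw":0}]'|f
python3 -m crank '[{"dx":-0.0049,"dy":0.0057,"dz":-0.0038,"yaw":0}]'|f
python3 -m crank '[{"dx":-0.0044,"dy":0.0058,"dz":-0.0044,"yaw":0}]'|f
python3 -m crank '[{"dx":-0.0037,"dy":0.0059,"dz":-0.005,"yaw":0}]'|f
python3 -m crank '[{"dx":-0.003,"dy":0.0058,"dz":-0.0055,"yaw":0}]'|f
python3 -m crank '[{"dx":-0.0023,"dy":0.0057,"dz":-0.006,"yaw":0}]'|f
python3 - <<'E'
from h import *
from workcell import eyes,telemetry
c=eyes.calibration("wrist");f=eyes.grab_frame("wrist");cv2.imwrite("pics/wrist5.png",f[:,:,::-1]);np.savez("w5.npz",**c)
E
```

```text
ee_pos: [507.2, 98.6, 191.6]
force: [1.3, -1.9, 1.3]
ee_pos: [503.1, 103.3, 188.5]
force: [0.4, -0.8, 2.2]
ee_pos: [499.4, 108.1, 184.8]
force: [0.1, -0.5, 1.4]
ee_pos: [496.5, 112.9, 180.6]
force: [-0.4, -2.0, 0.5]
ee_pos: [494.2, 117.7, 176.1]
force: [1.0, 0.6, 0.8]
ee_pos: [492.4, 122.2, 171.3]
force: [1.2, -0.5, 1.9]
```

View pics/wrist5.png

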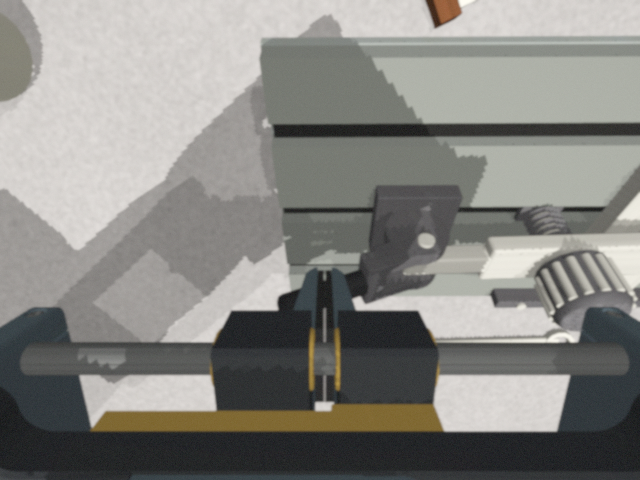

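The lever is at about 1.0 rad (tip (285,300), finger on the grip at (323,290)) and the push is only about 2 N, so the foot is not bearing yet. I'll give the nut another stroke.

```bash
f(){ grep -vE 'time'; }
python3 -m crank '[{"dx":0,"dy":0,"dz":0.033,"yaw":0},{"dx":0,"dy":0,"dz":0.033,"yaw":0},{"dx":0,"dy":0,"dz":0.033,"yaw":0},{"dx":0.0247,"dy":-0.0164,"dz":0,"yaw":1},{"dx":0.0247,"dy":-0.0164,"dz":0,"yaw":1},{"dx":0.0247,"dy":-0.0164,"dz":0,"yaw":1},{"dx":0.0247,"dy":-0.0164,"dz":0,"yaw":1},{"dx":0.0247,"dy":-0.0164,"dz":0,"yaw":1},{"dx":0.0247,"dy":-0.0164,"dz":0,"yaw":1},{"dx":0,"dy":0,"dz":0,"yaw":0}]' 0.66 55|f
python3 -m crank '[{"dx":0,"dy":0,"dz":-0.025,"yaw":0},{"dx":0,"dy":0,"dz":-0.035,"yaw":0},{"dx":0,"dy":0,"dz":-0.035,"yaw":0},{"dx":0,"dy":0,"dz":-0.028,"yaw":0},{"dx":0,"dy":0,"dz":0,"yaw":0}]' |f
python3 -m crank '[{"dx":0,"dy":0,"dz":0,"yaw":0},{"dx":0,"dy":0,"dz":0,"yaw":0},{"dx":0,"dy":0,"dz":0,"yaw":0},{"dx":0,"dy":0,"dz":0,"yaw":0},{"dx":0,"dy":0,"dz":0,"yaw":0}]' 0 55|f
```

```text
ee_pos: [611.4, 42.9, 249.7]
ee_rot: [-179.9, -0.0, 88.6]
force: [-0.6, 0.3, -0.4]
gripper_width: 60.2
gripper_force: 0.0
ee_pos: [609.6, 44.0, 151.5]
ee_rot: [-179.8, -0.0, 88.7]
force: [-0.6, 0.1, 0.9]
gripper_width: 60.1
gripper_force: 0.0
ee_pos: [611.9, 43.4, 153.0]
ee_rot: [179.9, -0.0, 88.7]
force: [3.1, 1.1, -0.8]
gripper_width: 39.6
gripper_force: 55.0
```

```bash
f(){ grep -vE 'time'; }
python3 -m crank '[{"dx":0,"dy":0,"dz":0,"yaw":-0.8},{"dx":0,"dy":0,"dz":0,"yaw":-0.8},{"dx":0,"dy":0,"dz":0,"yaw":-0.8},{"dx":0,"dy":0,"dz":0,"yaw":-0.8},{"dx":0,"dy":0,"dz":0,"yaw":-0.8},{"dx":0,"dy":0,"dz":-0.0005,"yaw":-0.8},{"dx":0,"dy":0,"dz":0,"yaw":-0.8},{"dx":0,"dy":0,"dz":0,"yaw":-0.8},{"dx":0,"dy":0,"dz":0,"yaw":-0.8},{"dx":0,"dy":0,"dz":0,"yaw":-0.8}]'|f
python3 -m crank '[{"dx":0,"dy":0,"dz":-0.0005,"yaw":-0.8},{"dx":0,"dy":0,"dz":0,"yaw":-0.8},{"dx":0,"dy":0,"dz":0,"yaw":-0.8},{"dx":0,"dy":0,"dz":0,"yaw":-0.8},{"dx":0,"dy":0,"dz":0,"yaw":-0.8}]'|f
python3 -m crank '[{"dx":0,"dy":0,"dz":0,"yaw":0},{"dx":0,"dy":0,"dz":0,"yaw":0},{"dx":0,"dy":0,"dz":0.04,"yaw":0},{"dx":0,"dy":0,"dz":0.04,"yaw":0},{"dx":0,"dy":0,"dz":0.04,"yaw":0},{"dx":0,"dy":0,"dz":0,"yaw":0}]' 0.66 |f
python3 -m crank '[{"dx":-0.0247,"dy":0.0164,"dz":0,"yaw":1},{"dx":-0.0247,"dy":0.0164,"dz":0,"yaw":1},{"dx":-0.0247,"dy":0.0164,"dz":0,"yaw":1},{"dx":-0.0247,"dy":0.0164,"dz":0,"yaw":1},{"dx":-0.0247,"dy":0.0164,"dz":0,"yaw":1},{"dx":-0.0247,"dy":0.0164,"dz":0,"yaw":1},{"dx":0,"dy":0,"dz":0,"yaw":0},{"dx":0,"dy":0,"dz":0,"yaw":0}]' 0|f
```

```text
ee_pos: [608.8, 45.8, 152.2]
ee_rot: [-179.6, -0.0, 48.8]
force: [-0.1, 6.3, 4.5]
gripper_width: 37.0
gripper_force: 55.4
ee_pos: [606.6, 45.8, 153.4]
ee_rot: [-179.5, 0.3, 28.8]
force: [-9.2, 5.1, 11.7]
gripper_width: 38.9
gripper_force: 55.0
ee_pos: [612.1, 42.7, 249.9]
ee_rot: [179.8, -0.2, 28.7]
force: [-0.4, -0.7, 0.1]
gripper_width: 60.3
gripper_force: 0.0
ee_pos: [492.6, 121.4, 246.9]
ee_rot: [-180.0, 0.1, 58.7]
force: [0.5, -0.4, 0.5]
gripper_width: 0.7
gripper_force: 0.0
```

```bash
f(){ grep -E 'ee_pos|force: \['; }
python3 -m crank '[{"dx":0,"dy":0,"dz":-0.03,"yaw":0},{"dx":0,"dy":0,"dz":-0.03,"yaw":0},{"dx":0,"dy":0,"dz":-0.028,"yaw":0},{"dx":0,"dy":0,"dz":0,"yaw":0}]'|f
python3 -m crank '[{"dx":0,"dy":0,"dz":-0.0035,"yaw":0}]'|f
python3 -m crank '[{"dx":0,"dy":0.001,"dz":-0.0035,"yaw":0}]'|f
python3 -m crank '[{"dx":-0.0008,"dy":0.0028,"dz":-0.0032,"yaw":0}]'|f
```

```text
ee_pos: [491.7, 121.0, 175.3]
force: [-0.5, 0.2, 0.1]
ee_pos: [493.4, 121.7, 175.1]
force: [0.6, 0.1, 0.8]
ee_pos: [493.2, 122.7, 172.4]
force: [0.5, -0.1, -0.4]
ee_pos: [492.2, 124.8, 169.6]
force: [0.4, -3.0, 3.0]
```

```bash
f(){ grep -E 'ee_pos|force: \['; }
python3 -m crank '[{"dx":-0.0004,"dy":0.0016,"dz":-0.0018,"yaw":0}]'|f
python3 -m crank '[{"dx":-0.0004,"dy":0.0016,"dz":-0.0018,"yaw":0}]'|f
```

```text
ee_pos: [492.1, 125.7, 168.5]
force: [0.3, -4.1, 4.9]
ee_pos: [491.8, 127.0, 167.0]
force: [0.8, -4.2, 4.9]
```

The push is now about 6.5 N at about 1.07 rad, so the foot bears. I'll grip the lever across its width, reopen it and measure a proper resistance curve.

```bash
python3 - <<'E'
from lev import *
def C(th,r=65):
    a=np.radians(73-54*th);Y=85+r*np.cos(a)-2*np.sin(a);N=-45+8*th/1.5+r*np.sin(a)+2*np.cos(a)
    return A+Y*y+N*n+np.array([0,0,-6])
p=np.array([491.,126.8,165.2])
for th in(1.07,.97,.87,.77,.67,.57,.47,.37,.32):
    q=C(th);print(th,q.round(1),((q-p)/800).round(4));p=q
E
f(){ grep -vE 'time'; }
python3 -m crank '[{"dx":0,"dy":0,"dz":0.03,"yaw":0},{"dx":0,"dy":0,"dz":0.03,"yaw":1},{"dx":0,"dy":0,"dz":0,"yaw":1},{"dx":0,"dy":0,"dz":0,"yaw":1},{"dx":0,"dy":0,"dz":0,"yaw":1},{"dx":0,"dy":0,"dz":0,"yaw":1},{"dx":0,"dy":0,"dz":0,"yaw":1},{"dx":0,"dy":0,"dz":0,"yaw":1},{"dx":0,"dy":0,"dz":0,"yaw":1},{"dx":0,"dy":0,"dz":0,"yaw":1}]' 0.6 20|f
python3 -m crank '[{"dx":0,"dy":0,"dz":0,"yaw":1},{"dx":0,"dy":0,"dz":0,"yaw":1},{"dx":0,"dy":0,"dz":0,"yaw":1},{"dx":0,"dy":0,"dz":0,"yaw":1},{"dx":0,"dy":0,"dz":0,"yaw":1},{"dx":0,"dy":0,"dz":0,"yaw":1},{"dx":0,"dy":0,"dz":0,"yaw":1},{"dx":0,"dy":0,"dz":0,"yaw":1},{"dx":0,"dy":0,"dz":0,"yaw":1}]'|f
```

```text
1.07 [488.9 128.  141.8] [-0.0026  0.0015 -0.0293]
0.97 [489.2 124.6 146.2] [ 0.0004 -0.0043  0.0055]
0.87 [490.1 121.  150.5] [ 0.0011 -0.0045  0.0053]
0.77 [491.5 117.2 154.5] [ 0.0017 -0.0047  0.005 ]
0.67 [493.3 113.4 158.3] [ 0.0023 -0.0048  0.0047]
0.57 [495.7 109.4 161.7] [ 0.0029 -0.0049  0.0043]
0.47 [498.5 105.5 164.8] [ 0.0035 -0.005   0.0039]
0.37 [501.8 101.5 167.6] [ 0.0041 -0.0049  0.0034]
0.32 [503.5  99.5 168.8] [ 0.0022 -0.0025  0.0015]
ee_pos: [490.5, 128.2, 213.6]
ee_rot: [-179.9, -0.1, 103.9]
force: [0.6, 0.0, 1.1]
gripper_width: 54.4
gripper_force: 0.0
ee_pos: [490.5, 128.2, 213.6]
ee_rot: [180.0, -0.1, 148.9]
force: [0.8, 0.7, -0.5]
gripper_width: 54.8
gripper_force: 0.0
```

```bash
f(){ grep -vE 'time|rot'; }
python3 -m crank '[{"dx":-0.002,"dy":0,"dz":-0.03,"yaw":0},{"dx":0,"dy":0,"dz":-0.03,"yaw":0},{"dx":0,"dy":0,"dz":-0.029,"yaw":0},{"dx":0,"dy":0,"dz":0,"yaw":0}]'|f
python3 -m crank '[{"dx":0,"dy":0,"dz":0,"yaw":0},{"dx":0,"dy":0,"dz":0,"yaw":0},{"dx":0,"dy":0,"dz":0,"yaw":0},{"dx":0,"dy":0,"dz":0,"yaw":0},{"dx":0,"dy":0,"dz":0,"yaw":0},{"dx":0,"dy":0,"dz":0,"yaw":0}]' 0 20|f
```

```text
ee_pos: [487.8, 127.7, 141.2]
force: [-0.2, -1.0, 0.4]
gripper_width: 54.4
gripper_force: 0.0
ee_pos: [487.5, 125.6, 142.7]
force: [-3.9, -5.9, -0.3]
gripper_width: 19.6
gripper_force: 19.2
```

```bash
f(){ grep -vE 'time|rot'; }
python3 -m crank '[{"dx":0.0002,"dy":-0.0022,"dz":0.0028,"yaw":0},{"dx":0.0002,"dy":-0.0021,"dz":0.0027,"yaw":0},{"dx":0.0011,"dy":-0.0045,"dz":0.0053,"yaw":0}]'|f
python3 -m crank '[{"dx":0.0017,"dy":-0.0047,"dz":0.005,"yaw":0},{"dx":0.0023,"dy":-0.0048,"dz":0.0047,"yaw":0}]'|f
python3 -m crank '[{"dx":0.0029,"dy":-0.0049,"dz":0.0043,"yaw":0},{"dx":0.0035,"dy":-0.005,"dz":0.0039,"yaw":0},{"dx":0.0041,"dy":-0.0049,"dz":0.0034,"yaw":0},{"dx":0,"dy":0,"dz":0,"yaw":0}]'|f
python3 -m crank '[{"dx":0,"dy":0,"dz":0,"yaw":0},{"dx":0,"dy":0,"dz":0,"yaw":0},{"dx":0,"dy":0,"dz":0.03,"yaw":0},{"dx":0,"dy":0,"dz":0.04,"yaw":0},{"dx":0,"dy":0,"dz":0.02,"yaw":0},{"dx":0,"dy":0,"dz":0,"yaw":0}]' 0.7|f
```

```text
ee_pos: [488.9, 121.3, 150.4]
force: [-2.6, 5.0, -12.1]
gripper_width: 21.8
gripper_force: 21.3
ee_pos: [491.7, 115.0, 158.6]
force: [-4.8, 9.9, -11.3]
gripper_width: 24.3
gripper_force: 22.8
ee_pos: [498.5, 105.2, 169.5]
force: [-11.7, 14.2, -0.1]
gripper_width: 25.5
gripper_force: 30.5
ee_pos: [504.7, 101.2, 244.0]
force: [0.5, 0.4, 0.3]
gripper_width: 63.8
gripper_force: 0.0
```

```bash
f(){ grep -vE 'time'; }
python3 -m crank '[{"dx":0.0044,"dy":-0.0034,"dz":0,"yaw":-1},{"dx":0.0044,"dy":-0.0034,"dz":0,"yaw":-1},{"dx":0.0044,"dy":-0.0034,"dz":0,"yaw":-1},{"dx":0.0044,"dy":-0.0034,"dz":0,"yaw":-1},{"dx":0.0044,"dy":-0.0034,"dz":0,"yaw":-1},{"dx":0.0044,"dy":-0.0034,"dz":0,"yaw":-1},{"dx":0.0044,"dy":-0.0034,"dz":0,"yaw":-1},{"dx":0.0044,"dy":-0.0034,"dz":0,"yaw":-1},{"dx":0.0044,"dy":-0.0034,"dz":0,"yaw":-1},{"dx":0,"dy":0,"dz":0,"yaw":-1}]' 0|f
python3 -m crank '[{"dx":0,"dy":0,"dz":0,"yaw":-1},{"dx":0,"dy":0,"dz":0,"yaw":-1},{"dx":0,"dy":0,"dz":0,"yaw":-1},{"dx":0,"dy":0,"dz":0,"yaw":-1},{"dx":0,"dy":0,"dz":0,"yaw":-1},{"dx":0,"dy":0,"dz":0,"yaw":-1},{"dx":0,"dy":0,"dz":0,"yaw":-1},{"dx":0,"dy":0,"dz":0,"yaw":-1},{"dx":0,"dy":0,"dz":0,"yaw":0},{"dx":0,"dy":0,"dz":0,"yaw":0}]'|f
python3 - <<'E'
from h import *
from lev import A,y,n
from workcell import eyes
c=eyes.calibration("wrist");f=eyes.grab_frame("wrist");cv2.imwrite("pics/wrist6.png",f[:,:,::-1]);np.savez("w6.npz",**c)
for th in(.24,.4,.6):
    a=np.radians(73-54*th);print(th,P(c,A+(85+87*np.cos(a))*y+(-45+8*th/1.5+87*np.sin(a))*n).round())
E
```

```text
ee_pos: [534.7, 76.2, 240.6]
ee_rot: [179.9, 0.0, 98.5]
force: [0.1, -0.5, -0.0]
gripper_width: 0.6
gripper_force: 0.0
ee_pos: [534.1, 76.4, 240.7]
ee_rot: [180.0, -0.0, 58.8]
force: [0.3, -0.1, -1.3]
gripper_width: 0.4
gripper_force: 0.0
0.24 [[249. 277.]]
0.4 [[234. 269.]]
0.6 [[218. 256.]]
```

View pics/wrist6.png

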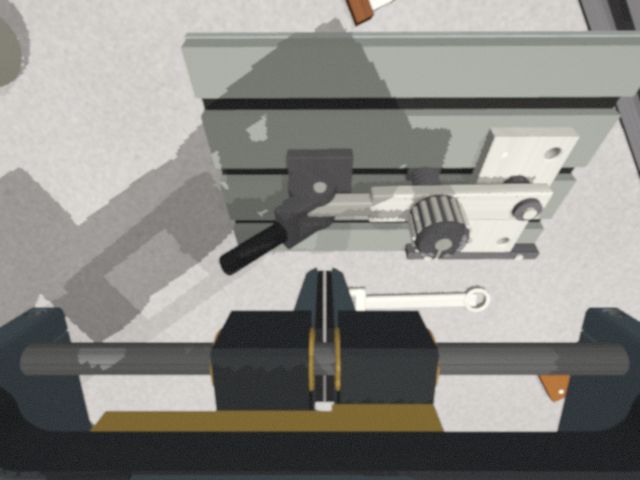

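The lever is reopened to about 0.45 rad (tip (228,265)) and everything else is in place. Now I'll push it with force readings.

```bash
f(){ grep -E 'ee_pos|force: \[' | tr '\n' ' '; echo; }
python3 -m crank '[{"dx":0,"dy":0,"dz":-0.028,"yaw":0},{"dx":0,"dy":0,"dz":-0.028,"yaw":0},{"dx":-0.01,"dy":0.0073,"dz":-0.001,"yaw":0},{"dx":-0.01,"dy":0.0073,"dz":-0.001,"yaw":0},{"dx":-0.01,"dy":0.0073,"dz":-0.001,"yaw":0}]'|f
python3 -m crank '[{"dx":-0.0028,"dy":0.0028,"dz":-0.0016,"yaw":0},{"dx":-0.0027,"dy":0.0028,"dz":-0.0016,"yaw":0}]'|f
python3 -m crank '[{"dx":-0.0025,"dy":0.0028,"dz":-0.0019,"yaw":0}]'|f
python3 -m crank '[{"dx":-0.0024,"dy":0.0029,"dz":-0.0019,"yaw":0}]'|f
python3 -m crank '[{"dx":-0.0022,"dy":0.0029,"dz":-0.0022,"yaw":0}]'|f
python3 -m crank '[{"dx":-0.0022,"dy":0.0029,"dz":-0.0022,"yaw":0}]'|f
python3 -m crank '[{"dx":-0.0019,"dy":0.003,"dz":-0.0025,"yaw":0}]'|f
python3 -m crank '[{"dx":-0.0018,"dy":0.0029,"dz":-0.0025,"yaw":0}]'|f
python3 -m crank '[{"dx":-0.0015,"dy":0.0029,"dz":-0.0027,"yaw":0}]'|f
python3 -m crank '[{"dx":-0.0015,"dy":0.0029,"dz":-0.0028,"yaw":0}]'|f
python3 -m crank '[{"dx":-0.0012,"dy":0.0028,"dz":-0.003,"yaw":0}]'|f
python3 -m crank '[{"dx":-0.0011,"dy":0.0029,"dz":-0.003,"yaw":0}]'|f
```

```text
ee_pos: [509.8, 94.7, 194.5] force: [0.5, 0.3, -0.4] 
ee_pos: [505.6, 98.8, 191.3] force: [0.4, -0.2, -0.1] 
ee_pos: [503.6, 100.9, 189.5] force: [-0.6, 0.3, -0.9] 
ee_pos: [501.6, 103.1, 187.8] force: [0.4, 0.4, 0.3] 
ee_pos: [500.1, 105.2, 186.1] force: [1.4, -1.4, -0.2] 
ee_pos: [498.5, 107.5, 184.4] force: [1.3, -2.0, 1.2] 
ee_pos: [496.8, 110.1, 182.4] force: [1.4, -0.9, 0.9] 
ee_pos: [495.3, 112.5, 180.4] force: [1.2, -1.3, 1.0] 
ee_pos: [494.0, 114.9, 178.2] force: [1.5, -0.9, 0.8] 
ee_pos: [492.9, 117.2, 175.9] force: [2.1, -1.6, 1.1] 
ee_pos: [492.2, 119.3, 173.7] force: [2.7, -2.5, 2.6] 
ee_pos: [491.4, 121.5, 171.4] force: [2.4, -3.6, 3.9]
```

Resistance begins at about 0.88 rad and reaches 5.8 N at about 1.0, still slightly late. I'll turn the nut about 0.5 rad more.

```bash
f(){ grep -vE 'time'; }
python3 -m crank '[{"dx":0,"dy":0,"dz":0.033,"yaw":0},{"dx":0,"dy":0,"dz":0.033,"yaw":0},{"dx":0,"dy":0,"dz":0.033,"yaw":0},{"dx":0.0247,"dy":-0.0162,"dz":0,"yaw":0.6},{"dx":0.0247,"dy":-0.0162,"dz":0,"yaw":0.6},{"dx":0.0247,"dy":-0.0162,"dz":0,"yaw":0.6},{"dx":0.0247,"dy":-0.0162,"dz":0,"yaw":0.6},{"dx":0.0247,"dy":-0.0162,"dz":0,"yaw":0.6},{"dx":0.0247,"dy":-0.0162,"dz":0,"yaw":0.5},{"dx":0,"dy":0,"dz":0,"yaw":0}]' 0.66 58|f
python3 -m crank '[{"dx":0,"dy":0,"dz":-0.025,"yaw":0},{"dx":0,"dy":0,"dz":-0.035,"yaw":0},{"dx":0,"dy":0,"dz":-0.035,"yaw":0},{"dx":0,"dy":0,"dz":-0.028,"yaw":0},{"dx":0,"dy":0,"dz":0,"yaw":0}]' |f
python3 -m crank '[{"dx":0,"dy":0,"dz":0,"yaw":0},{"dx":0,"dy":0,"dz":0,"yaw":0},{"dx":0,"dy":0,"dz":0,"yaw":0},{"dx":0,"dy":0,"dz":0,"yaw":0},{"dx":0,"dy":0,"dz":0,"yaw":0}]' 0 58|f
```

```text
ee_pos: [609.5, 43.9, 249.0]
ee_rot: [-179.8, -0.0, 76.2]
force: [-0.2, -0.4, -0.2]
gripper_width: 60.2
gripper_force: 0.0
ee_pos: [607.6, 44.7, 150.7]
ee_rot: [-179.8, 0.0, 76.2]
force: [-0.6, 0.5, 0.5]
gripper_width: 60.2
gripper_force: 0.0
ee_pos: [611.2, 43.7, 153.0]
ee_rot: [179.7, -0.1, 76.2]
force: [5.6, -1.3, 1.2]
gripper_width: 38.5
gripper_force: 57.3
```

Turn 35° clockwise, release, and return above the lever.

```bash
f(){ grep -vE 'time'; }
python3 -m crank '[{"dx":0,"dy":0,"dz":0,"yaw":-0.7},{"dx":0,"dy":0,"dz":0,"yaw":-0.7},{"dx":0,"dy":0,"dz":0,"yaw":-0.7},{"dx":0,"dy":0,"dz":0,"yaw":-0.7},{"dx":0,"dy":0,"dz":0,"yaw":-0.7},{"dx":0,"dy":0,"dz":0,"yaw":-0.7},{"dx":0,"dy":0,"dz":0,"yaw":-0.7},{"dx":0,"dy":0,"dz":0,"yaw":-0.7},{"dx":0,"dy":0,"dz":0,"yaw":-0.7},{"dx":0,"dy":0,"dz":0,"yaw":-0.7}]'|f
python3 -m crank '[{"dx":0,"dy":0,"dz":0,"yaw":0},{"dx":0,"dy":0,"dz":0,"yaw":0},{"dx":0,"dy":0,"dz":0.04,"yaw":0},{"dx":0,"dy":0,"dz":0.04,"yaw":0},{"dx":0,"dy":0,"dz":0.04,"yaw":0},{"dx":0,"dy":0,"dz":0,"yaw":0}]' 0.66 |f
python3 -m crank '[{"dx":-0.0245,"dy":0.0162,"dz":0,"yaw":0.6},{"dx":-0.0245,"dy":0.0162,"dz":0,"yaw":0.6},{"dx":-0.0245,"dy":0.0162,"dz":0,"yaw":0.6},{"dx":-0.0245,"dy":0.0162,"dz":0,"yaw":0.6},{"dx":-0.0245,"dy":0.0162,"dz":0,"yaw":0.6},{"dx":-0.0245,"dy":0.0162,"dz":0,"yaw":0.5},{"dx":0,"dy":0,"dz":0,"yaw":0},{"dx":0,"dy":0,"dz":0,"yaw":0}]' 0|f
python3 -m crank '[{"dx":0,"dy":0,"dz":-0.03,"yaw":0},{"dx":0,"dy":0,"dz":-0.03,"yaw":0},{"dx":0,"dy":0,"dz":-0.026,"yaw":0},{"dx":0,"dy":0,"dz":0,"yaw":0}]'
```

```text
ee_pos: [607.4, 46.1, 153.0]
ee_rot: [-179.6, 0.1, 41.4]
force: [-1.7, 3.6, 8.7]
gripper_width: 37.3
gripper_force: 59.4
ee_pos: [610.2, 43.9, 250.2]
ee_rot: [179.9, -0.2, 41.3]
force: [0.4, -0.1, -0.2]
gripper_width: 60.5
gripper_force: 0.0
ee_pos: [492.1, 121.7, 248.0]
ee_rot: [180.0, -0.0, 58.8]
force: [0.4, 0.5, -0.2]
gripper_width: 0.7
gripper_force: 0.0
time_s: 34.78
ee_pos: [491.4, 121.1, 177.7]
ee_rot: [-179.9, 0.1, 58.7]
force: [-0.7, 0.5, 0.2]
gripper_width: 0.1
gripper_force: 0.0
```

```bash
f(){ grep -E 'ee_pos|force: \[' | tr '\n' ' '; echo; }
python3 -m crank '[{"dx":0,"dy":0,"dz":-0.004,"yaw":0}]'|f
python3 -m crank '[{"dx":0,"dy":0.0005,"dz":-0.0035,"yaw":0}]'|f
python3 -m crank '[{"dx":-0.0004,"dy":0.0015,"dz":-0.002,"yaw":0}]'|f
python3 -m crank '[{"dx":-0.0004,"dy":0.0016,"dz":-0.0018,"yaw":0}]'|f
python3 -m crank '[{"dx":-0.0004,"dy":0.0016,"dz":-0.0018,"yaw":0}]'|f
python3 -m crank '[{"dx":-0.0004,"dy":0.0016,"dz":-0.0018,"yaw":0}]'|f
```

```text
ee_pos: [493.0, 121.6, 176.8] force: [0.5, 0.1, 0.2] 
ee_pos: [492.6, 122.1, 173.9] force: [0.2, -0.0, 0.6] 
ee_pos: [491.9, 123.2, 172.0] force: [-0.3, -1.6, 0.9] 
ee_pos: [491.7, 123.9, 170.9] force: [0.2, -5.3, 6.5] 
ee_pos: [491.5, 124.5, 170.1] force: [-2.0, -6.5, 12.3] 
ee_pos: [491.3, 125.8, 168.6] force: [0.3, -6.8, 9.7]
```

Firm resistance, about 12 N at about 1.04 rad, so the onset is about 0.65. Now I'll close the lever fully.

```bash
f(){ grep -E 'ee_pos|force: \[' | tr '\n' ' '; echo; }
python3 -m crank '[{"dx":-0.0004,"dy":0.0027,"dz":-0.0033,"yaw":0},{"dx":-0.0003,"dy":0.0027,"dz":-0.0034,"yaw":0}]'|f
python3 -m crank '[{"dx":-0.0003,"dy":0.0027,"dz":-0.0034,"yaw":0},{"dx":0,"dy":0.0026,"dz":-0.0035,"yaw":0}]'|f
python3 -m crank '[{"dx":0,"dy":0.0025,"dz":-0.0036,"yaw":0},{"dx":0.0004,"dy":0.0024,"dz":-0.0036,"yaw":0}]'|f
python3 -m crank '[{"dx":0.0005,"dy":0.0024,"dz":-0.0037,"yaw":0},{"dx":0.0008,"dy":0.0022,"dz":-0.0037,"yaw":0}]'|f
python3 -m crank '[{"dx":0.0009,"dy":0.0022,"dz":-0.0038,"yaw":0}]'|f
```

```text
ee_pos: [490.8, 129.7, 163.6] force: [-1.4, -7.3, 10.2] 
ee_pos: [490.8, 133.8, 158.1] force: [0.0, -8.5, 10.1] 
ee_pos: [491.4, 137.7, 152.5] force: [1.2, -8.2, 9.2] 
ee_pos: [492.6, 141.5, 146.7] force: [-0.3, -8.9, 12.2] 
ee_pos: [493.4, 143.3, 143.7] force: [-0.5, -7.1, 12.2]
```

```bash
f(){ grep -E 'ee_pos|force: \[' | tr '\n' ' '; echo; }
for i in 1; do
python3 -m crank '[{"dx":0.001,"dy":0.0018,"dz":-0.0035,"yaw":0}]'|f
python3 -m crank '[{"dx":0.001,"dy":0.0012,"dz":-0.0035,"yaw":0}]'|f
python3 -m crank '[{"dx":0.001,"dy":0.0005,"dz":-0.003,"yaw":0}]'|f
done
```

```text
ee_pos: [494.1, 144.3, 141.7] force: [-4.1, -11.9, 27.8] 
ee_pos: [494.2, 144.4, 141.0] force: [-10.7, -14.1, 43.2] 
ee_pos: [494.3, 144.5, 140.5] force: [-15.2, -15.4, 54.3]
```

The force jumps to 54 N with no further travel, so the lever is on its stop. I'll back off and look.

```bash

python3 -m crank '[{"dx":-0.002,"dy":0,"dz":0.03,"yaw":0},{"dx":0,"dy":0,"dz":0.04,"yaw":0},{"dx":0,"dy":0,"dz":0.05,"yaw":0},{"dx":0,"dy":-0.01,"dz":0.02,"yaw":0},{"dx":0,"dy":0,"dz":0,"yaw":0},{"dx":0,"dy":0,"dz":0,"yaw":0}]'
python3 - <<'E'
from h import *
from lev import A,y,n
from workcell import eyes
c=eyes.calibration("wrist");f=eyes.grab_frame("wrist");cv2.imwrite("pics/wrist7.png",f[:,:,::-1])
for th in(1.2,1.4,1.5):
    a=np.radians(73-54*th);print(th,P(c,A+(85+87*np.cos(a))*y+(-45+8*th/1.5+87*np.sin(a))*n).round())
E
```

```text
time_s: 37.78
ee_pos: [491.8, 139.5, 244.0]
ee_rot: [-179.9, 0.1, 58.7]
force: [0.7, -0.5, -1.0]
gripper_width: 0.3
gripper_force: 0.0
1.2 [[297. 252.]]
1.4 [[297. 237.]]
1.5 [[298. 230.]]
```

View pics/wrist7.png

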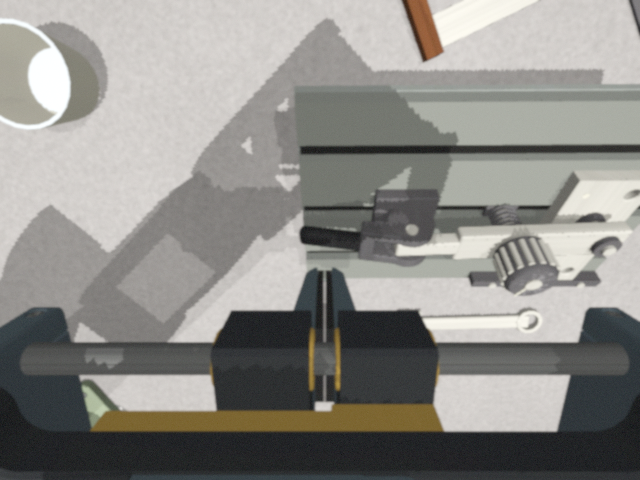

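The lever lies flat with its tip at (303,234), which fits 1.45–1.5 rad. The foot is on the leg plate, the plate is still against the rail, and the robot is clear.

```bash
python3 -c "
from workcell import ticket;print(ticket.job_done())"
```

```text
the job is handed in; nothing more can be done
None
```

I set the nut so the lever met firm resistance from about 0.65 rad of its swing, then closed it onto its stop; in the last picture the leg plate is still against the rail with the foot on it, and I handed the job in at about 38 s without getting a verdict back.

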